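# Lay out the film kit for loading in the dark

## Task

Lay out the film kit so that it can be found by touch in the dark: one straight row running left to right as the robot faces it (square to its straight-ahead direction), in line with the open steel tank and with about 3 cm clear between neighbours. The wire reel goes to the left of the tank, the film canister that stands upside down goes to the left of the reel, still upside down on its lid, and the tank's lid goes flat to the right of the tank with its small pouring cap fitted over the spout. Leave the tank, the other three canisters, the loupe and the cup where they stand.

Things in the scene. Friction and masses are not known exactly. Their poses are not given: they have to be found in the camera images.
- tank_center (a point): Small stainless film-developing tank, an open-topped round steel can with nothing in it: 76 mm in diameter, 62 mm high, 2 mm wall, 0.22 kg, standing loose on the desk. Stays where it is; the row is laid out to its left and right. Point: on its axis half-way up, 31 mm above the desk. Its x axis points straight away from the robot base (world x), its y axis to the robot's left (world y), its z axis up.
- reel_center (a point): Stainless wire film reel (two spiral wire ends joined by upright wires), standing flat on one end: 64 mm in diameter, 42 mm high, about 85 g; take it across its outside from above. Point: its centre, 21 mm above its underside; z up.
- lid_spout (a point): The tank's stainless lid lying on the desk: a round disc 80 mm in diameter and 14 mm high with an upright central pouring spout 32 mm in diameter that rises another 16 mm (30 mm high in all; top edge bevelled by 2.5 mm), about 0.10 kg; lift it by the spout. Point: on the axis, half-way up the spout, 22 mm above the lid's underside; z up.
- cap_center (a point): Small stainless pouring cap, lying closed side up: 44 mm in diameter, 16 mm high, hollow from below (39 mm bore, 13 mm deep), about 30 g. It slips loosely over the lid's spout until its inner top rests on the spout's top; its underside is then 3 mm above the lid's disc, that is 17 mm above the desk. Point: its centre, 8 mm above its underside; z up.
- film_center (a point): The canister with the exposed film, the only one of the four that stands upside down, on its lid: milky translucent base on top (29 mm across, widening to 31 mm), dark grey lid 34 mm in diameter and 7 mm high at the bottom, 51 mm high, about 30 g. Point: its centre, 25.5 mm above its underside; z up.
- can_a_center (a point): One of three ordinary film canisters that stand the right way up, lid on top: milky translucent, 31 mm in diameter, dark grey lid 34 mm in diameter, 51 mm high, 30 g. Stays where it is. Point: its centre, 25.5 mm above its underside; z up.
- can_b_center (a point): One of three ordinary film canisters that stand the right way up, lid on top: milky translucent, 31 mm in diameter, dark grey lid 34 mm in diameter, 51 mm high, 30 g. Stays where it is. Point: its centre, 25.5 mm above its underside; z up.
- can_c_center (a point): One of three ordinary film canisters that stand the right way up, lid on top: milky translucent, 31 mm in diameter, dark grey lid 34 mm in diameter, 51 mm high, 30 g. Stays where it is. Point: its centre, 25.5 mm above its underside; z up.
- loupe_center (a point): Black plastic loupe standing on its clear skirt, 47 mm in diameter, 52 mm high, 80 g. Stays where it is. Point: its centre, 26 mm above its underside; z up.
- cup_center (a point): White ceramic cup without handle, 74 mm across the rim, 78 mm high, 0.24 kg. Stays where it is. Point: its centre, 39 mm above its underside; z up.
Not all that is in view belongs to the job. Leave any green or purple look-alike of the part that bears tank_center alone.

How it is judged:
By the outcome, as a careful person would: the job done as asked, in the order asked, and still so for the second after the job is handed in, with the robot touching nothing.
It also fails if it takes over 96 s, if anything falls off the work surface, if the arm or the gripper's body presses on something with over 40 N, if the wrist force passes 120 N, or if a joint passes its speed limit or range.

## Robot

A 6-joint arm with a two-finger parallel gripper is mounted at the origin on the work surface. World frame = base frame: x ahead of the robot, y to its left, z up, the work surface at z = 0. Lengths are in mm, angles in rad, forces in N, time in s.
With the tool pointing down it reaches from about 375 to 925 mm from the base axis. Payload 5.7 kg.
Tool frame: the origin (TCP) lies on the mounting face of the last link; the fingertips stand 182 mm ahead of it and the grasp point (between the pads) lies 163 mm ahead of it; z points along the fingers, y is the line along which they close (so a half turn about z gives the same grasp; the last joint's range is limited). The gripper opens to 88 mm and grips with 3 to 60 N. Pads are 20 mm wide; open, the fingers measure 115 mm over their backs; the gripper's body (75 mm by 178 mm) begins 61 mm behind the grasp point.
Start: joints at [0.993, 0.359, 1.51, -0, 1.272, -0.115], TCP at [267.871, 536.871, 404.623] pointing down, gripper open.
Joint ranges: [-2.97, 2.97], [-1.01, 2.36], [0.21, 2.38], [-0.96, 4.11], [0.2, 2.71], [-2.98, 2.98]. Speed limits (rad/s): [2.39, 2.39, 3.14, 3.14, 3.14, 3.14].

## Interface

Orientations are given as a rotation vector (axis times angle).
In Python, from workcell import read_state, viewer, manip gives the robot as it stands. The module is installed in compiled form; this text tells all that it offers.
- The arm moves only by the shell command python3 -m pendant 'ROWS'. ROWS is JSON, a list of rows, each a list of 5 numbers: the gripper command: -1 is fully open, 1 is shut, values between are in proportion, then the shift along the world's x, y, z normalised to -1 to 1, where 1 is 0.25 m, then the turn about the world's z normalised to -1 to 1, where 1 is pi/2 rad. In form: [[gripper, x, y, z, roll], ...]. A call has exactly 10 rows; each row is the pose to reach, as a shift and turn from the pose commanded when the call began; what a row does not reach only later rows make up. A row lasts 1/10 s, in which the tool goes at most 50 mm and 8.59 degrees, less where a joint would pass 70% of its speed; a pose out of reach is approached as far as the arm can. A call with a number of a shift or a turn outside -1 to 1 is refused whole. A call with a gripper value outside its range is refused whole. The fingers move at their own pace and stop on an object; the grip force is fixed at half the most. Time passes only in rows, so rows that repeat a pose let the fingers close, or fill a call up. It gives the time, the measured TCP pose, the force, the opening and the grip force at its end, in the units of the state.
- read_state(): the state, without advancing time (a new reading comes with each control period).
- viewer.read_camera(name): name is "scene" or "side" or "wrist"; returns a dict with "img" (480x640x3 uint8, red, green, blue), "intrinsics" (3x3 intrinsics, pixels), "distortion" ([k1, k2, p1, p2, k3] as OpenCV has them; the pictures are not rectified), "R" (3x3) and "t" (3): a world point X has camera coordinates R X + t; the wrist camera has in their place "T_tool_cam" (4x4, takes a point from camera to tool coordinates, whose origin is the TCP and whose axes are the flange's). Camera axes: x right, y down, z forward; pixel columns grow to the right and rows downward; lengths in mm; the calibration is good to about 2 mm. A picture is of the moment at which its call begins: read the wrist's pose just before it. There is no depth.
- manip.sign_off(): hands the job in; it is judged then, once.
The state is a dict: "time": time; "joint_pos": joint angles; "dq": joint speeds; "joint_torque": joint torques, N m; "tool_pos": TCP position; "tool_rot": TCP orientation; "wrist_force": force on the tool from outside, world axes, zero at the start; "ft_torque": the same for the moment, N m; "finger_gap": finger opening in mm; "gripper_force": force on a finger pad.
Only numpy, scipy, OpenCV 4.12 (cv2) and the standard library are available. Lean on these libraries where they do the work, as an engineer would, in place of code of your own. Each camera call takes 0.05 s, during which the arm holds its last target. There are 200 camera calls.

## Working session

There is one attempt and no reset: what is moved stays moved. The work goes in short steps, Python scripts to look and compute and a shell command to move; the robot and the scene stay as the last step left them, time stands still between calls to the robot, and variables do not carry over. Pictures are saved under pics/ and viewed, at most 16 in all, crops included, and the job is handed in when it is done.

```bash
mkdir -p pics; cat > h.py <<'E'
import numpy as np,cv2,pickle
from workcell import read_state,viewer,manip
from scipy.spatial.transform import Rotation as Ro
def snap(name,fn):
    s=read_state(); c=viewer.read_camera(name)
    c=dict(c)
    if 'R' not in c or name=='wrist':
        T=np.eye(4);T[:3,:3]=Ro.from_rotvec(s['tool_rot']).as_matrix();T[:3,3]=s['tool_pos']
        W=np.linalg.inv(T@np.array(c['T_tool_cam']));c['R']=W[:3,:3];c['t']=W[:3,3]
    cv2.imwrite(f'pics/{fn}.png',c['img'][:,:,::-1]); pickle.dump(c,open(f'pics/{fn}.pkl','wb')); return c
def load(fn): return pickle.load(open(f'pics/{fn}.pkl','rb'))
def px2w(c,uv,z):
    p=cv2.undistortPoints(np.array(uv,float).reshape(-1,1,2),np.array(c['intrinsics']),np.array(c['distortion']))[:,0]
    R=np.array(c['R']);C=-R.T@np.array(c['t']); d=np.c_[p,np.ones(len(p))]@R
    z=np.broadcast_to(z,len(p)); return C+d*((z-C[2])/d[:,2])[:,None]
def w2px(c,X):
    return cv2.projectPoints(np.array(X,float).reshape(-1,1,3),cv2.Rodrigues(np.array(c['R']))[0],np.array(c['t']),np.array(c['intrinsics']),np.array(c['distortion']))[0][:,0]
E
python3 -c "
from h import *
for n in ['scene','side','wrist']: c=snap(n,n+'0'); print(n,-np.array(c['R']).T@c['t'])
print(read_state())"
```

```text
scene [1304.72227004 -359.33363145  742.84060431]
side [  313.99333846 -1045.7680408    771.06194999]
wrist [196.45521225 571.81535166 384.2206717 ]
{'time': 0.15, 'joint_pos': array([ 9.92916679e-01,  3.59339191e-01,  1.51119733e+00,  1.49564589e-05,
        1.27250765e+00, -1.15114192e-01]), 'dq': array([-0.00053703, -0.00087066, -0.00281445, -0.00137419,  0.00160634,
        0.00197928]), 'joint_torque': array([ 6.61195395e-05, -5.15759289e+01, -2.71008253e+01,  6.74211513e-02,
        3.05306457e-02, -4.93211598e-05]), 'tool_pos': array([267.7106429 , 536.64779486, 403.99758947]), 'tool_rot': array([-7.20331846e-01, -3.05737476e+00,  2.13655292e-03]), 'wrist_force': array([-1.06873871, -0.83909842,  0.08208057]), 'ft_torque': array([-0.01924703,  0.03149581, -0.0245002 ]), 'gripper_force': 0.0, 'finger_gap': 87.70900665820253}
```

View pics/scene0.png

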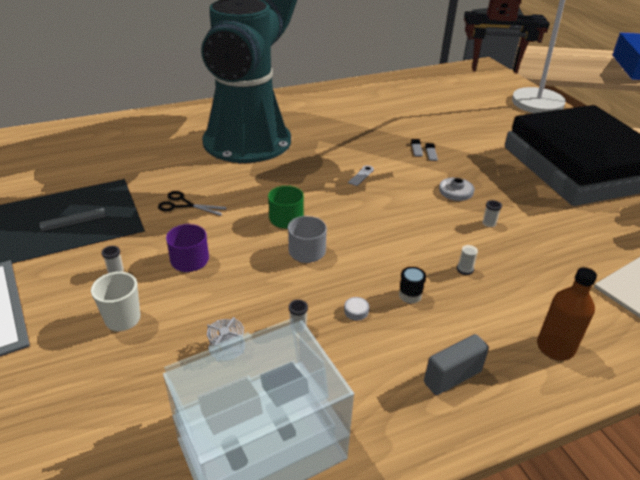

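View pics/side0.png

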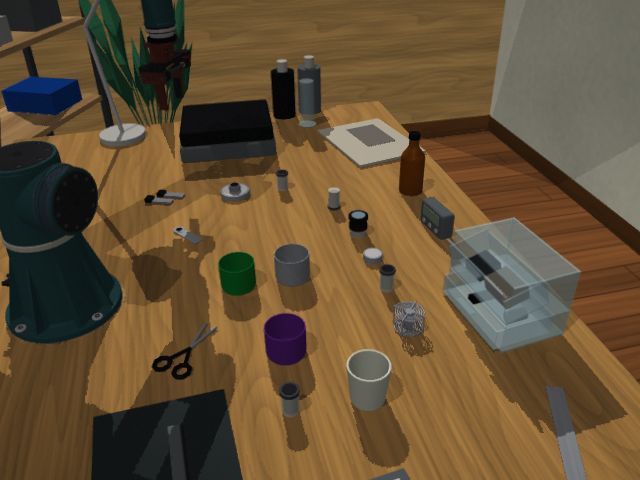

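Scene view: grey tank (307,240), reel (226,335) beside the clear box, cap (357,309), lid (457,188), upside-down film can (468,260). Side view: tank (292,265), reel (409,320), cap (373,257), lid (235,192), film (334,199). I'll fit these roughly by projecting model circles back onto the images.

```bash
cat > fit.py <<'E'
from h import *
a,b=load('scene0'),load('side0')
P={'tank':((307,229),(292,254),62),'reel':((226,325),(409,308),42),'lid':((457,182),(235,186),30),'cap':((357,304),(373,252),16),'film':((468,250),(334,191),51),'canA':((298,306),(388,270),51),'canB':((111,252),(290,390),51),'canC':((492,205),(283,174),51),'loupe':((413,274),(358,214),52),'cup':((117,286),(369,362),78),'green':((286,196),(237,262),62),'purple':((188,238),(285,327),62)}
for k,(p,q,z) in P.items(): print(k,px2w(a,[p],z)[0,:2].round(),px2w(b,[q],z)[0,:2].round())
E
python3 fit.py
python3 - <<'E'
import cv2,numpy as np
i=cv2.imread('pics/scene0.png');j=cv2.imread('pics/side0.png')
f=lambda m,x,y,w,h:cv2.resize(m[y:y+h,x:x+w],(400,300),interpolation=cv2.INTER_CUBIC)
cv2.imwrite('pics/crop1.png',np.vstack([np.hstack([f(i,180,170,200,150),f(i,180,250,200,150)]),np.hstack([f(i,360,160,160,120),f(j,340,210,160,120)])]))
E
```

```text
tank [488. -23.] [484. -31.]
reel [ 658. -234.] [ 670. -238.]
lid [407. 384.] [405. 370.]
cap [669.   2.] [674.  -4.]
film [645. 247.] [645. 236.]
canA [ 668. -111.] [ 667. -122.]
canB [ 411. -385.] [ 408. -393.]
canC [537. 382.] [536. 365.]
loupe [668. 112.] [671. 108.]
cup [ 540. -386.] [ 542. -390.]
green [367. -22.] [366. -30.]
purple [ 434. -245.] [ 427. -254.]
```

View pics/crop1.png

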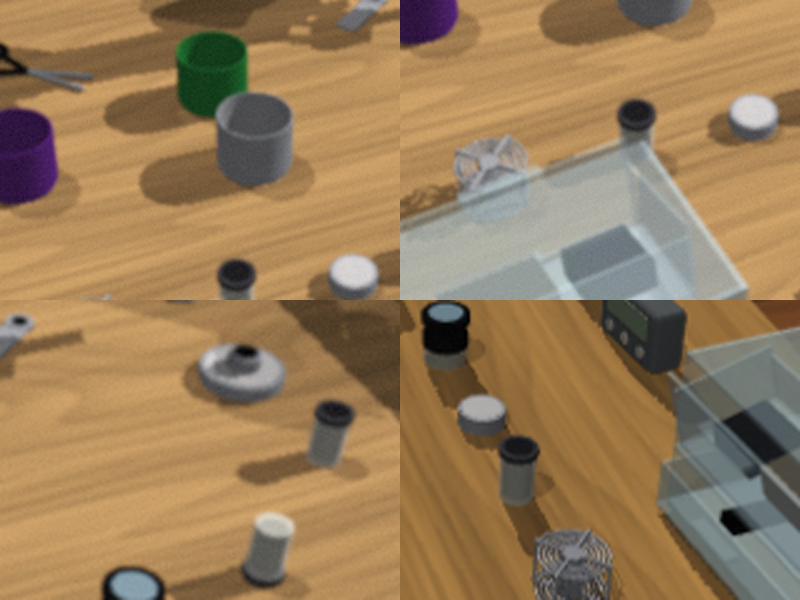

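Crop confirms the identities: film canister white top up at crop (272,525), lid spout at (243,355), and the reel standing right by the clear box. Now checking box clearance and tool axes.

```bash
python3 - <<'E'
from h import *
a,b=load('scene0'),load('side0')
print('box base side',px2w(b,[(444,292),(500,348)],0).round()[:,:2])
for z in (60,80,100,120): print(z,'scene near top',px2w(a,[(165,376),(303,321)],z)[:,:2].round().tolist(),'side top',px2w(b,[(447,239),(504,282)],z)[:,:2].round().tolist())
R=Ro.from_rotvec(read_state()['tool_rot']).as_matrix();print(R.round(3))
w=load('wrist0');print(np.array(w['T_tool_cam']).round(3))
E
```

```text
box base side [[ 780. -160.]
 [ 814. -342.]]
60 scene near top [[739.0, -347.0], [711.0, -119.0]] side top [[825.0, -57.0], [871.0, -230.0]]
80 scene near top [[756.0, -347.0], [728.0, -126.0]] side top [[811.0, -85.0], [855.0, -253.0]]
100 scene near top [[772.0, -347.0], [746.0, -133.0]] side top [[797.0, -113.0], [840.0, -276.0]]
120 scene near top [[789.0, -348.0], [763.0, -140.0]] side top [[782.0, -141.0], [824.0, -299.0]]
[[-0.895  0.446 -0.001]
 [ 0.446  0.895 -0.001]
 [ 0.    -0.001 -1.   ]]
[[ 1.0000e-03 -9.5700e-01 -2.8900e-01  7.9467e+01]
 [ 1.0000e+00  1.0000e-03  1.0000e-03 -2.6700e-01]
 [-1.0000e-03 -2.8900e-01  9.5700e-01  1.9693e+01]
 [ 0.0000e+00  0.0000e+00  0.0000e+00  1.0000e+00]]
```

```bash
python3 -m pendant '[[-1,0.14,-0.14,0,0.09],[-1,0.28,-0.28,0,0.18],[-1,0.42,-0.42,0,0.27],[-1,0.56,-0.56,0,0.294],[-1,0.7,-0.7,0,0.294],[-1,0.84,-0.84,0,0.294],[-1,1,-1,0,0.294],[-1,1,-1,0,0.294],[-1,1,-1,0,0.294],[-1,1,-1,0,0.294]]'
python3 -c "
from h import *
c=snap('wrist','w1')"
python3 -m pendant '[[-1,0,-0.2,0,0],[-1,0,-0.4,0,0],[-1,0,-0.6,0,0],[-1,0,-0.8,0,0],[-1,0,-1,0,0],[-1,0,-1,0,0],[-1,0,-1,0,0],[-1,0,-1,0,0],[-1,0,-1,0,0],[-1,0,-1,0,0]]'
python3 -c "
from h import *
c=snap('wrist','w2')"
python3 -m pendant '[[-1,0.1,-0.2,0,0],[-1,0.2,-0.4,0,0],[-1,0.3,-0.6,0,0],[-1,0.4,-0.8,0,0],[-1,0.5,-1,0,0],[-1,0.6,-1,0,0],[-1,0.6,-1,0,0],[-1,0.6,-1,0,0],[-1,0.6,-1,0,0],[-1,0.6,-1,0,0]]'
python3 -c "
from h import *
c=snap('wrist','w3')
f=lambda n:cv2.resize(cv2.imread(f'pics/{n}.png'),(400,300),interpolation=cv2.INTER_AREA)
cv2.imwrite('pics/m1.png',np.vstack([np.hstack([f('w1'),f('w2')]),np.hstack([f('w3'),f('w3')*0])]))"
```

```text
time: 1.15
tool_pos: [517.1, 287.4, 404.3]
tool_rot: [-0.002, -3.14, -0.0]
wrist_force: [-0.8, 0.2, -0.1]
finger_gap: 87.5
gripper_force: 0.0
time: 2.2
tool_pos: [517.8, 38.5, 404.6]
tool_rot: [0.002, -3.141, -0.0]
wrist_force: [0.2, -0.7, -0.2]
finger_gap: 88.1
gripper_force: 0.0
time: 3.25
tool_pos: [667.2, -211.6, 404.8]
tool_rot: [0.001, -3.141, -0.001]
wrist_force: [-0.9, 0.1, -0.1]
finger_gap: 88.0
gripper_force: 0.0
```

View pics/m1.png

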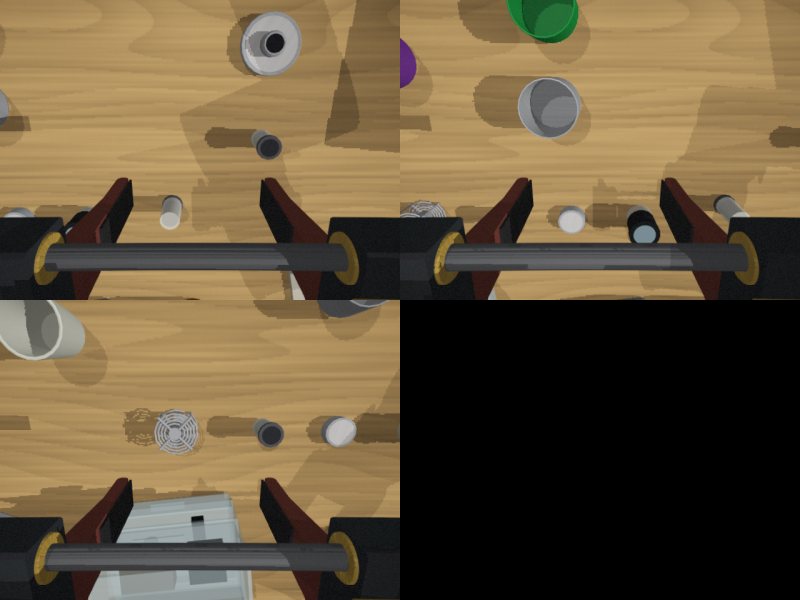

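w1: lid spout at full-res (440,69), film can top at (272,350). w2: tank rim centre at (238,171), cap at (275,353). w3: reel centre at (281,214), can A at (432,214).

```bash
python3 - <<'E'
from h import *
s=1.6
for n,k,u,v,z in [('w1','lid',275,43,30),('w1','film',170,219,51),('w1','canC',269,147,51),('w2','tank',149,107,62),('w2','cap',172,221,16),('w3','reel',176,132.5,42),('w3','canA',270,134,51),('w3','cap',341,130.5,16)]:
    print(k,px2w(load(n),[(u*s,v*s)],z)[0,:2].round(1))
i=cv2.imread('pics/w2.png');j=cv2.imread('pics/w3.png')
g=lambda m,x,y,w:cv2.resize(m[y:y+w*3//4,x:x+w],(400,300),interpolation=cv2.INTER_CUBIC)
# tank circle overlay for refinement
c=load('w2');t=np.linspace(0,6.28,60)
for z,col in((62,(0,0,255)),(0,(255,0,0))):
    P=px2w(c,[(149*s,107*s)],62)[0]; q=w2px(c,np.c_[P[0]+38*np.cos(t),P[1]+38*np.sin(t),z+0*t])
    for a in q: cv2.circle(i,tuple(int(x) for x in a.round()),0,col,-1)
c=load('w3')
P=px2w(c,[(176*s,132.5*s)],42)[0]; q=w2px(c,np.c_[P[0]+32*np.cos(t),P[1]+32*np.sin(t),42+0*t])
for a in q: cv2.circle(j,tuple(int(x) for x in a.round()),0,(0,0,255),-1)
cv2.imwrite('pics/m2.png',np.hstack([g(i,150,90,180),g(j,190,145,180)]))
E
```

```text
lid [402.8 387.5]
film [643.4 249.2]
canC [533.9 385.3]
tank [480.3 -20. ]
cap [ 6.703e+02 -1.000e-01]
reel [ 666.4 -238.8]
canA [ 666.3 -113.7]
cap [669.4  -1.5]
```

View pics/m2.png

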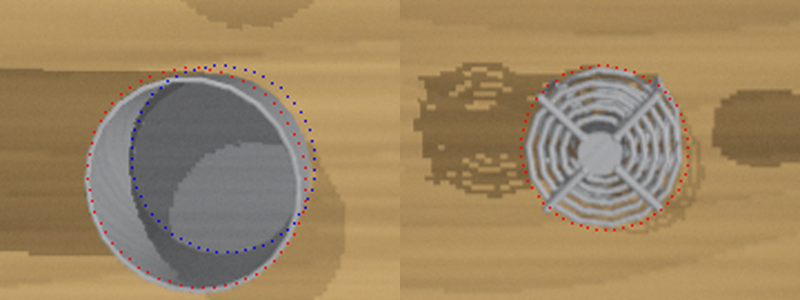

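```bash
python3 -m pendant '[[-1,-0.006,-0.106,0,0],[-1,-0.006,-0.106,-0.2,0],[-1,-0.006,-0.106,-0.4,0],[-1,-0.006,-0.106,-0.6,0],[-1,-0.006,-0.106,-0.75,0],[-1,-0.006,-0.106,-0.87,0],[-1,-0.006,-0.106,-0.87,0],[-1,-0.006,-0.106,-0.87,0],[1,-0.006,-0.106,-0.87,0],[1,-0.006,-0.106,-0.87,0]]'
python3 -m pendant '[[1,0,0,0,0],[1,0,0,0,0],[1,0,0,0,0],[1,0,0,0,0],[1,0,0,0,0],[1,0,0,0.1,0],[1,0,0,0.2,0],[1,0,0,0.3,0],[1,0,0,0.4,0],[1,0,0,0.4,0]]'
python3 -c "
from h import *
c=snap('wrist','w4')"
```

```text
time: 4.3
tool_pos: [666.5, -239.4, 188.1]
tool_rot: [0.001, 3.141, -0.001]
wrist_force: [-0.3, -0.1, 0.9]
finger_gap: 75.3
gripper_force: 0.0
time: 5.3
tool_pos: [667.7, -240.3, 290.7]
tool_rot: [0.001, 3.136, -0.005]
wrist_force: [0.3, -0.5, 0.2]
finger_gap: 63.5
gripper_force: 30.0
```

View pics/w4.png

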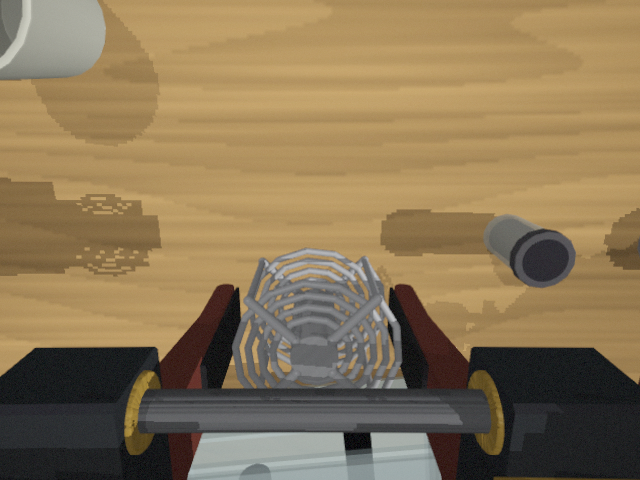

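The reel is held between the pads, centre near (317,350).

```bash
python3 - <<'E'
from h import *
s=read_state();print(s['joint_pos'].round(2),s['tool_pos'].round(1))
c=load('w4');z=s['tool_pos'][2]-187+42
print(px2w(c,[(317,358)],z).round(1))
# top & bottom outer extents: upper image edge of top ring
t=np.linspace(0,6.28,13)
X=np.c_[s['tool_pos'][0]+32*np.cos(t),s['tool_pos'][1]+32*np.sin(t),z+0*t];print(w2px(c,X).round().tolist())
E
```

```text
[-0.44  0.62  1.37 -0.    1.15 -2.01] [ 667.  -239.9  288.5]
[[ 671.  -239.7  143.5]]
[[316.0, 424.0], [360.0, 415.0], [393.0, 387.0], [408.0, 348.0], [399.0, 307.0], [365.0, 274.0], [317.0, 262.0], [268.0, 274.0], [235.0, 306.0], [225.0, 348.0], [239.0, 387.0], [272.0, 414.0], [316.0, 424.0]]
```

```bash
python3 -m pendant '[[1,-0.07,0.09,0,-0.09],[1,-0.14,0.18,0,-0.18],[1,-0.22,0.27,0,-0.27],[1,-0.3,0.37,0,-0.36],[1,-0.38,0.47,0,-0.45],[1,-0.47,0.57,0,-0.54],[1,-0.56,0.68,0,-0.63],[1,-0.65,0.79,0,-0.72],[1,-0.734,0.9,0,-0.8],[1,-0.734,0.9,0,-0.8]]'
python3 -m pendant '[[1,0,0.1,0,-0.09],[1,0,0.2,0,-0.18],[1,0,0.3,0,-0.2],[1,0,0.374,0,-0.2],[1,0,0.374,0,-0.2],[1,0,0.374,-0.1,-0.2],[1,0,0.374,-0.2,-0.2],[1,0,0.374,-0.3,-0.2],[1,0,0.374,-0.3,-0.2],[1,0,0.374,-0.3,-0.2]]'
python3 -c "
from h import *
c=snap('wrist','w5');s=read_state();print(s['joint_pos'].round(2),s['tool_pos'])"
```

```text
time: 6.35
tool_pos: [478.4, -11.9, 285.1]
tool_rot: [-1.845, -2.534, 0.005]
wrist_force: [-0.1, -0.0, -1.4]
finger_gap: 64.1
gripper_force: 30.0
time: 7.35
tool_pos: [482.8, 78.2, 211.6]
tool_rot: [-2.222, -2.219, 0.003]
wrist_force: [-0.3, 0.4, -0.2]
finger_gap: 63.3
gripper_force: 30.0
[ 0.02  0.48  1.94 -0.    0.73  0.02] [483.26334691  78.32142837 212.35196695]
```

View pics/w5.png

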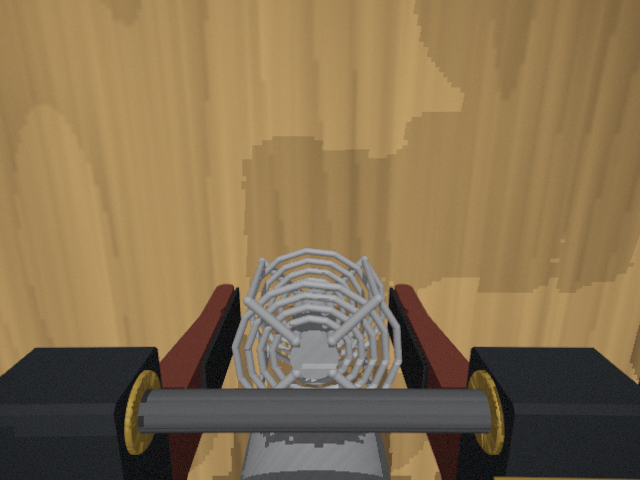

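The reel is held upright, x-aligned with the tank (both centred near column 316).

```bash
python3 - <<'E'
from h import *
c=load('w5');K=np.array(c['intrinsics']);D=np.array(c['distortion'])
W=np.linalg.inv(np.array(c['T_tool_cam']));t=np.linspace(0,2*np.pi,361)
for o in(-8,-4,0,4,8):
  for g in (158,161,163,166,169):
    r=[]
    for dz in (-20,20):
        X=np.c_[o+31*np.cos(t),31*np.sin(t),g+dz+0*t]
        p=cv2.projectPoints(X,cv2.Rodrigues(W[:3,:3])[0],W[:3,3],K,D)[0][:,0]; k=p[:,0].argmax()
        r+= [p[:,0].min(),p[:,0].max(),p[k,1],p[:,1].min()]
    print(o,g,np.round(r))
c=load('w2');print(px2w(c,[(237.1,174.1)],62))
E
```

```text
-8 158 [220. 406. 383. 303. 241. 386. 325. 260.]
-8 161 [222. 404. 379. 299. 242. 385. 322. 258.]
-8 163 [223. 403. 375. 297. 243. 384. 320. 256.]
-8 166 [225. 401. 370. 293. 244. 383. 317. 254.]
-8 169 [227. 400. 365. 289. 245. 382. 314. 252.]
-4 158 [219. 407. 372. 291. 240. 387. 317. 251.]
-4 161 [221. 405. 367. 288. 241. 385. 314. 249.]
-4 163 [223. 404. 365. 285. 242. 385. 312. 247.]
-4 166 [224. 402. 360. 281. 243. 384. 309. 245.]
-4 169 [226. 400. 355. 278. 244. 382. 306. 243.]
0 158 [219. 408. 362. 279. 240. 387. 308. 241.]
0 161 [221. 406. 357. 276. 241. 386. 305. 239.]
0 163 [222. 405. 353. 273. 242. 385. 303. 238.]
0 166 [224. 403. 350. 270. 243. 384. 300. 236.]
0 169 [226. 401. 345. 267. 244. 383. 297. 234.]
4 158 [218. 409. 351. 267. 239. 388. 300. 232.]
4 161 [220. 407. 346. 264. 240. 386. 297. 230.]
4 163 [221. 405. 343. 262. 241. 386. 295. 229.]
4 166 [223. 404. 340. 259. 242. 384. 292. 227.]
4 169 [225. 402. 335. 256. 244. 383. 289. 225.]
8 158 [217. 409. 340. 255. 239. 388. 291. 222.]
8 161 [219. 407. 335. 252. 240. 387. 288. 220.]
8 163 [220. 406. 332. 250. 241. 386. 286. 219.]
8 166 [222. 404. 328. 247. 242. 385. 283. 217.]
8 169 [224. 402. 325. 244. 243. 384. 281. 216.]
[[482.55886114 -21.12734899  62.        ]]
```

```bash
python3 -m pendant '[[1,0,0.016,-0.04,0],[1,0,0.016,-0.08,0],[1,0,0.016,-0.098,0],[1,0,0.016,-0.098,0],[1,0,0.016,-0.098,0],[-0.2,0,0.016,-0.098,0],[-1,0,0.016,-0.098,0],[-1,0,0.016,-0.098,0],[-1,0,0.016,-0.098,0],[-1,0,0.016,-0.098,0]]'
python3 -m pendant '[[-1,0,0.0,0.12,0],[-1,0,0.0,0.3,0],[-1,0,0,0.5,0],[-1,0,0.1,0.7,0],[-1,0,0.28,0.8,0],[-1,0,0.4,0.8,0],[-1,0,0.4,0.8,0],[-1,0,0.4,0.8,0],[-1,0,0.4,0.8,0],[-1,0,0.4,0.8,0]]'
python3 -c "
from h import *
c=snap('wrist','w6');s=read_state();print(s['joint_pos'].round(2),s['tool_pos'])"
```

```text
time: 8.4
tool_pos: [482.9, 82.9, 187.7]
tool_rot: [2.222, 2.22, 0.0]
wrist_force: [-0.1, -0.4, 0.7]
finger_gap: 87.6
gripper_force: 0.0
time: 9.4
tool_pos: [482.6, 181.8, 386.8]
tool_rot: [-2.223, -2.218, 0.003]
wrist_force: [0.2, -0.4, 0.5]
finger_gap: 87.7
gripper_force: 0.0
[ 0.23  0.26  1.71 -0.    1.18  0.23] [482.75202683 181.82852857 386.93510229]
```

View pics/w6.png

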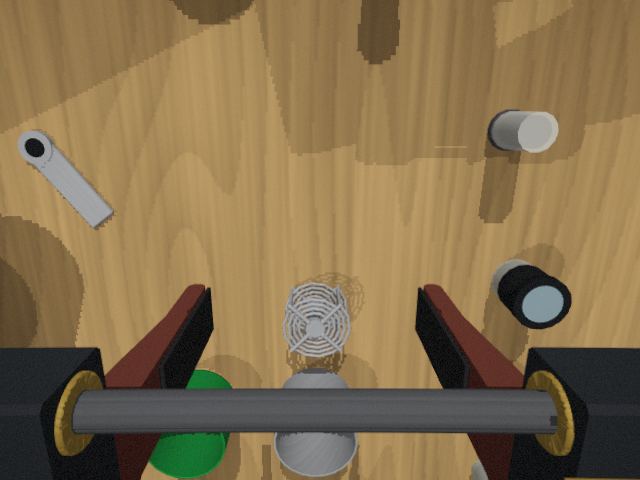

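Reel stands at (315,327) in line with the tank (rim 275–357, bottom edge 475); film can top is at (538,131).

```bash
python3 - <<'E'
from h import *
c=load('w6')
print('reel hub',px2w(c,[(315,327)],42),'film',px2w(c,[(538,131),],51),'film base',px2w(c,[(507,130)],3.5))
print('tank rim: bottom,left,right',px2w(c,[(316,475),(275,440),(357,440)],62).round(1).tolist())
print('reel L,R,T,B',px2w(c,[(283,325),(349,325)],42).round(1).tolist())
E
```

```text
reel hub [[483.0377517   83.14385799  42.        ]] film [[646.4325218  248.84423041  51.        ]] film base [[645.08749968 248.00346862   3.5       ]]
tank rim: bottom,left,right [[483.9, -57.4, 62.0], [447.1, -18.5, 62.0], [520.6, -18.4, 62.0]]
reel L,R,T,B [[455.0, 85.1, 42.0], [512.8, 85.1, 42.0]]
```

```bash
python3 -m pendant '[[-1,0.2,0.08,0,0],[-1,0.38,0.16,0,0],[-1,0.54,0.23,0,0],[-1,0.652,0.264,-0.05,0],[-1,0.652,0.264,-0.22,0],[-1,0.652,0.264,-0.4,0],[-1,0.652,0.264,-0.4,0],[-1,0.652,0.264,-0.4,0],[-1,0.652,0.264,-0.4,0],[-1,0.652,0.264,-0.4,0]]'
python3 -c "
from h import *
c=snap('wrist','w7');s=read_state();print(s['joint_pos'].round(2),s['tool_pos'])"
```

```text
time: 10.45
tool_pos: [646.9, 249.0, 290.6]
tool_rot: [2.221, 2.218, 0.006]
wrist_force: [0.6, 0.3, 1.5]
finger_gap: 87.8
gripper_force: 0.0
[0.27 0.59 1.41 0.   1.13 0.27] [646.73663032 249.00611043 290.39646169]
```

View pics/w7.png

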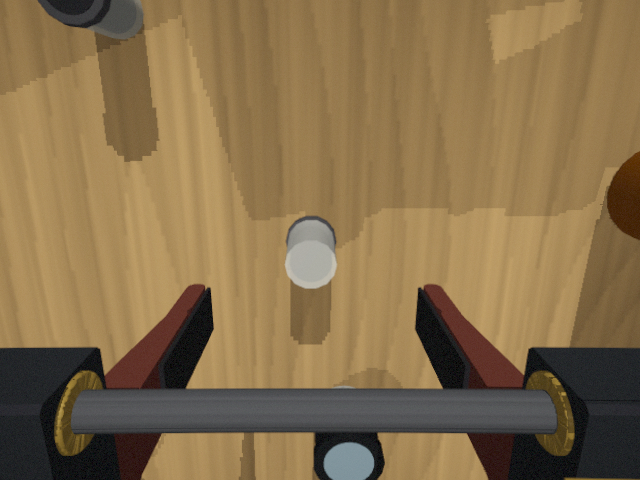

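Film can top at (311,265).

```bash
python3 -c "
from h import *
c=load('w7');print(px2w(c,[(311,265)],51),px2w(c,[(311,238)],5))"
```

```text
[[646.55510919 247.48864218  51.        ]] [[646.45419601 249.83863511   5.        ]]
```

```bash
python3 -m pendant '[[-1,0,0,-0.15,0],[-1,0,0,-0.28,0],[-1,0,0,-0.366,0],[-1,0,0,-0.366,0],[1,0,0,-0.366,0],[1,0,0,-0.366,0],[1,0,0,-0.366,0],[1,0,0,-0.366,0],[1,0,0,-0.366,0],[1,0,0,-0.366,0]]'
python3 -m pendant '[[1,0,0,0,0],[1,0,0,0,0],[1,0,0,0,0],[1,0,0,0,0],[1,0,0,0.1,0],[1,0,0,0.2,0],[1,0,0,0.3,0],[1,-0.1,-0.05,0.3,0],[1,-0.25,-0.13,0.3,0],[1,-0.25,-0.13,0.3,0]]'
python3 -m pendant '[[1,-0.1,-0.06,0,0],[1,-0.25,-0.14,0,0],[1,-0.4,-0.222,0,0],[1,-0.4,-0.222,0,0],[1,-0.4,-0.222,-0.1,0],[1,-0.4,-0.222,-0.2,0],[1,-0.4,-0.222,-0.2,0],[1,-0.4,-0.222,-0.2,0],[1,-0.4,-0.222,-0.2,0],[1,-0.4,-0.222,-0.2,0]]'
python3 -c "
from h import *
c=snap('wrist','w8');s=read_state();print(s['joint_pos'].round(2),s['tool_pos'])"
```

```text
time: 11.5
tool_pos: [645.9, 248.9, 196.5]
tool_rot: [2.222, 2.22, 0.001]
wrist_force: [0.4, -0.4, 1.9]
finger_gap: 43.3
gripper_force: 0.0
time: 12.5
tool_pos: [577.1, 214.3, 269.6]
tool_rot: [-2.219, -2.217, 0.014]
wrist_force: [-0.0, 0.1, -0.6]
finger_gap: 30.0
gripper_force: 30.0
time: 13.5
tool_pos: [484.1, 161.1, 222.2]
tool_rot: [2.222, 2.22, 0.003]
wrist_force: [-1.0, -0.0, -0.3]
finger_gap: 29.8
gripper_force: 30.0
[0.19 0.48 1.89 0.   0.78 0.19] [483.96727013 161.04845632 222.07408242]
```

View pics/w8.png

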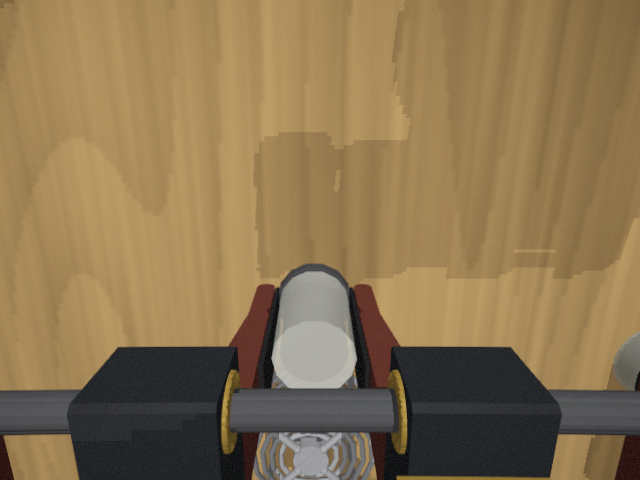

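Film can is held upright, lid at bottom, with the reel behind at (312,460). Lower and release.

```bash
python3 -m pendant '[[1,0,0,-0.04,0],[1,0,0,-0.08,0],[1,0,0,-0.099,0],[1,0,0,-0.099,0],[1,0,0,-0.099,0],[0,0,0,-0.099,0],[-0.5,0,0,-0.099,0],[-1,0,0,-0.099,0],[-1,0,0,-0.099,0],[-1,0,0,-0.099,0]]'
python3 -m pendant '[[-1,0,0,0.12,0],[-1,0,0,0.3,0],[-1,0,0.04,0.5,0],[-1,-0.1,0.2,0.6,0],[-1,-0.17,0.38,0.6,0],[-1,-0.24,0.56,0.6,0],[-1,-0.32,0.74,0.6,0],[-1,-0.32,0.88,0.6,0],[-1,-0.32,0.88,0.6,0],[-1,-0.32,0.88,0.6,0]]'
python3 -c "
from h import *
c=snap('wrist','w9');s=read_state();print(s['joint_pos'].round(2),s['tool_pos'])"
```

```text
time: 14.55
tool_pos: [483.4, 160.9, 196.4]
tool_rot: [-2.223, -2.22, -0.0]
wrist_force: [0.0, 0.4, 0.2]
finger_gap: 66.1
gripper_force: 0.0
time: 15.55
tool_pos: [403.0, 381.2, 346.2]
tool_rot: [2.22, 2.222, -0.001]
wrist_force: [-1.3, -0.2, -0.4]
finger_gap: 87.9
gripper_force: 0.0
[ 0.63  0.35  1.68 -0.    1.11  0.63] [403.13262802 380.29218679 346.04642869]
```

View pics/w9.png

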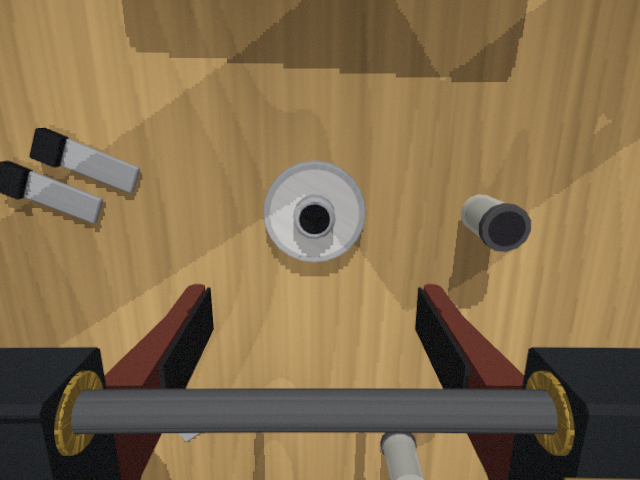

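Lid disc at (314,211), spout top at (314,218); the film can stands at (400,440).

```bash
python3 -c "
from h import *
c=load('w9');print(px2w(c,[(314.5,218)],30),px2w(c,[(314.5,211)],14))"
```

```text
[[403.56838141 387.79607547  30.        ]] [[403.5818649 389.4309989  14.       ]]
```

```bash
python3 -m pendant '[[-1,0,0.028,-0.15,0],[-1,0,0.028,-0.3,0],[-1,0,0.028,-0.45,0],[-1,0,0.028,-0.55,0],[-1,0,0.028,-0.594,0],[1,0,0.028,-0.594,0],[1,0,0.028,-0.594,0],[1,0,0.028,-0.594,0],[1,0,0.028,-0.594,0],[1,0,0.028,-0.594,0]]'
python3 -m pendant '[[1,0,0,0,0],[1,0,0,0,0],[1,0,0,0,0],[1,0,0,0.05,0],[1,0,0,0.15,0],[1,0,0,0.28,0],[1,0,0,0.4,0],[1,0.05,-0.1,0.4,0],[1,0.1,-0.25,0.4,0],[1,0.1,-0.25,0.4,0]]'
python3 -m pendant '[[1,0.04,-0.14,0,0],[1,0.08,-0.3,0,0],[1,0.1,-0.46,0,0],[1,0.14,-0.62,0,0],[1,0.17,-0.78,0,0],[1,0.2,-0.9,0,0],[1,0.22,-1,0,0],[1,0.22,-1,0,0],[1,0.22,-1,0,0],[1,0.22,-1,0,0]]'
python3 -m pendant '[[1,0,-0.14,0,0],[1,0,-0.3,0,0],[1,0,-0.46,0,0],[1,0,-0.62,0,0],[1,0,-0.74,0,0],[1,0,-0.816,0,0],[1,0,-0.816,0,0],[1,0,-0.816,-0.1,0],[1,0,-0.816,-0.2,0],[1,0,-0.816,-0.2,0]]'
python3 -c "
from h import *
c=snap('wrist','w10');s=read_state();print(s['joint_pos'].round(2),s['tool_pos'])"
```

```text
time: 16.6
tool_pos: [403.7, 388.1, 198.9]
tool_rot: [2.222, 2.22, 0.003]
wrist_force: [-0.8, -0.3, 0.8]
finger_gap: 51.4
gripper_force: 0.0
time: 17.6
tool_pos: [429.0, 322.4, 298.7]
tool_rot: [2.224, 2.217, -0.002]
wrist_force: [0.5, 0.7, -1.5]
finger_gap: 30.5
gripper_force: 30.0
time: 18.6
tool_pos: [483.0, 76.4, 298.0]
tool_rot: [-2.221, -2.22, -0.0]
wrist_force: [-0.1, 0.0, -1.6]
finger_gap: 30.9
gripper_force: 30.0
time: 19.6
tool_pos: [482.0, -126.3, 245.6]
tool_rot: [-2.217, -2.218, 0.003]
wrist_force: [-0.8, 0.4, -1.4]
finger_gap: 30.9
gripper_force: 30.0
[-0.4   0.43  1.89  0.    0.83 -0.4 ] [ 482.62748243 -126.73776454  246.89685346]
```

View pics/w10.png

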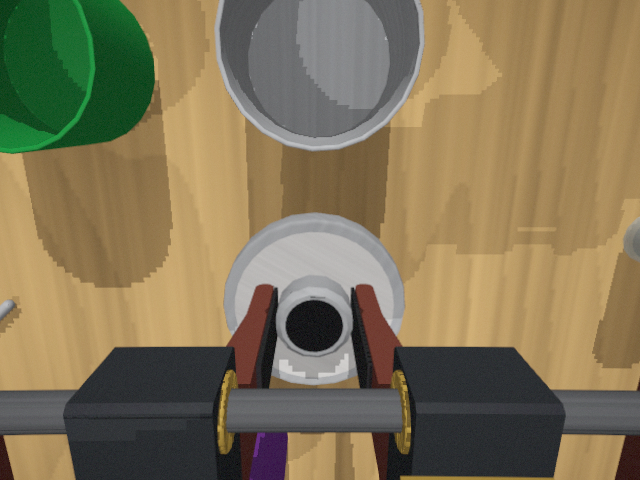

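Lid hangs level at (314,298), tank near rim edge at (319,150), lid far edge at (314,213).

```bash
python3 -c "
from h import *
c=load('w10');print(px2w(c,[(319,150),(218,40),(423,40)],62).round(1),px2w(c,[(314,323)],79.7),px2w(c,[(314,213),(224,296),(404,296)],62).round(1))"
```

```text
[[483.1 -59.4  62. ]
 [446.5 -20.9  62. ]
 [520.2 -20.9  62. ]] [[ 481.32012355 -124.66188344   79.7       ]] [[ 481.2  -84.5   62. ]
 [ 442.4 -121.3   62. ]
 [ 520.  -121.    62. ]]
```

```bash
python3 -m pendant '[[1,0.004,-0.02,-0.06,0],[1,0.004,-0.02,-0.12,0],[1,0.004,-0.02,-0.17,0],[1,0.004,-0.02,-0.198,0],[1,0.004,-0.02,-0.198,0],[1,0.004,-0.02,-0.198,0],[0.2,0.004,-0.02,-0.198,0],[-0.5,0.004,-0.02,-0.198,0],[-1,0.004,-0.02,-0.198,0],[-1,0.004,-0.02,-0.198,0]]'
python3 -m pendant '[[-1,0,0,0.12,0],[-1,0,0,0.3,0],[-1,0,0.02,0.4,0],[-1,0,0.02,0.5,0],[-1,0,0.02,0.5,0],[-1,0,0.02,0.5,0],[-1,0,0.02,0.5,0],[-1,0,0.02,0.5,0],[-1,0,0.02,0.5,0],[-1,0,0.02,0.5,0]]'
python3 -c "
from h import *
c=snap('wrist','w11');s=read_state();print(s['joint_pos'].round(2),s['tool_pos'])"
```

```text
time: 20.65
tool_pos: [484.4, -133.7, 198.6]
tool_rot: [2.222, 2.22, 0.0]
wrist_force: [0.1, -0.3, 0.2]
finger_gap: 55.9
gripper_force: 0.0
time: 21.65
tool_pos: [484.2, -128.6, 322.7]
tool_rot: [-2.222, -2.219, 0.001]
wrist_force: [0.2, 0.2, 0.3]
finger_gap: 88.0
gripper_force: 0.0
[-0.4   0.31  1.82 -0.    1.01 -0.4 ] [ 484.28607456 -128.63105404  322.82249195]
```

View pics/w11.png

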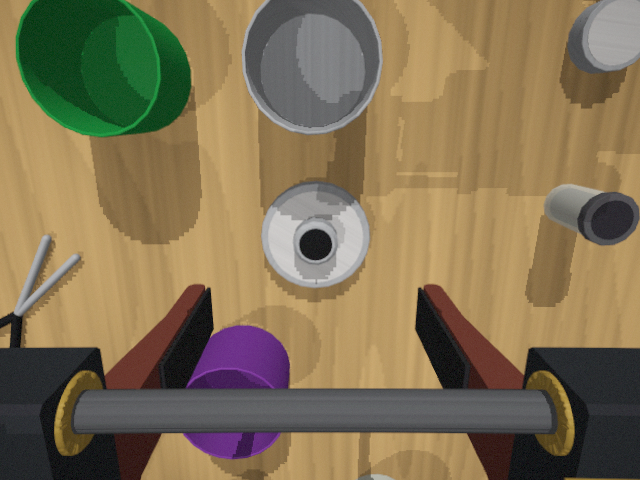

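Lid lies flat at (316,235), spout (316,242), tank rim near edge (313,132), cap at (613,35).

```bash
python3 -c "
from h import *
c=load('w11');print('lid',px2w(c,[(316,242)],30),px2w(c,[(316,234)],14),'tank',px2w(c,[(313,132),(243,60),(382,60)],62),'cap',px2w(c,[(613,33)],16))"
```

```text
lid [[ 485.47029805 -132.90127717   30.        ]] [[ 485.52330783 -131.72438206   14.        ]] tank [[483.55057198 -58.26613818  62.        ]
 [446.07463283 -21.13971307  62.        ]
 [520.5171311  -21.14165917  62.        ]] cap [[669.09432245  -1.77892278  16.        ]]
```

```bash
python3 -m pendant '[[-1,0.15,0.1,0,0],[-1,0.3,0.2,0,0],[-1,0.45,0.3,0,0],[-1,0.6,0.4,0,0],[-1,0.742,0.51,0,0],[-1,0.742,0.51,-0.1,0],[-1,0.742,0.51,-0.2,0],[-1,0.742,0.51,-0.2,0],[-1,0.742,0.51,-0.2,0],[-1,0.742,0.51,-0.2,0]]'
python3 -c "
from h import *
c=snap('wrist','w12');s=read_state();print(s['joint_pos'].round(2),s['tool_pos'])
d=load('w12')['img'];g=cv2.cvtColor(d,cv2.COLOR_RGB2HSV)
m=((g[:,:,1]<40)&(g[:,:,2]>110)).astype('uint8')[:345];n,l,st,ce=cv2.connectedComponentsWithStats(m)
for i in range(1,n):
  if st[i,4]>300: print(st[i],ce[i],px2w(c,[ce[i]],16).round(1))
"
```

```text
time: 22.7
tool_pos: [670.3, -1.4, 274.6]
tool_rot: [2.222, 2.219, 0.002]
wrist_force: [-0.7, 0.6, -0.4]
finger_gap: 87.8
gripper_force: 0.0
[-0.11  0.58  1.48  0.    1.08 -0.1 ] [670.38162802  -1.49321509 274.93131188]
[  9  63  30  82 344] [ 28.5872093  100.56104651] [[516.9  84.5  16. ]]
[ 281  212   71   73 4075] [315.91460123 248.56368098] [[6.722e+02 3.000e-01 1.600e+01]]
[   0  223   65   50 2115] [ 25.40189125 244.40520095] [[498.6   3.2  16. ]]
[  0 283  21  62 500] [ 10.132 325.528] [[478.7 -50.6  16. ]]
```

View pics/w12.png

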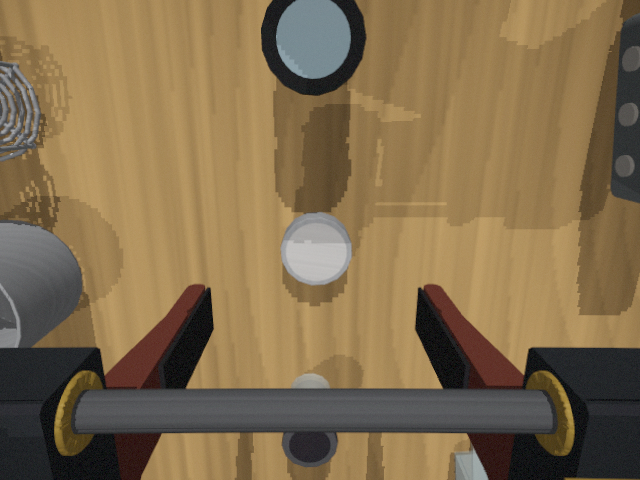

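Cap is centred at (316,248), i.e. about (671,0). Grasp it.

```bash
python3 -m pendant '[[-1,0.004,0.004,-0.15,0],[-1,0.004,0.004,-0.28,0],[-1,0.004,0.004,-0.34,0],[-1,0.004,0.004,-0.358,0],[-1,0.004,0.004,-0.358,0],[1,0.004,0.004,-0.358,0],[1,0.004,0.004,-0.358,0],[1,0.004,0.004,-0.358,0],[1,0.004,0.004,-0.358,0],[1,0.004,0.004,-0.358,0]]'
python3 -m pendant '[[1,0,0,0,0],[1,0,0,0,0],[1,0,0,0,0],[1,0,0,0.05,0],[1,0,0,0.15,0],[1,0,0,0.3,0],[1,0,0,0.4,0],[1,-0.1,-0.07,0.4,0],[1,-0.24,-0.17,0.4,0],[1,-0.24,-0.17,0.4,0]]'
python3 -c "
from h import *
s=read_state();print(s['tool_pos'])"
```

```text
time: 23.75
tool_pos: [671.0, -0.1, 184.2]
tool_rot: [2.222, 2.22, 0.0]
wrist_force: [0.4, -0.6, -0.5]
finger_gap: 51.3
gripper_force: 0.0
time: 24.75
tool_pos: [606.6, -44.2, 284.2]
tool_rot: [-2.222, -2.216, 0.006]
wrist_force: [0.5, 0.6, -1.0]
finger_gap: 43.0
gripper_force: 30.0
[606.58829118 -44.18026682 284.16250173]
```

```bash
python3 -m pendant '[[1,-0.12,-0.09,0,0],[1,-0.26,-0.18,0,0],[1,-0.4,-0.28,0,0],[1,-0.503,-0.359,0,0],[1,-0.503,-0.359,-0.1,0],[1,-0.503,-0.359,-0.18,0],[1,-0.503,-0.359,-0.21,0],[1,-0.503,-0.359,-0.21,0],[1,-0.503,-0.359,-0.21,0],[1,-0.503,-0.359,-0.21,0]]'
python3 -c "
from h import *
c=snap('wrist','w13')"
```

```text
time: 25.75
tool_pos: [485.8, -132.4, 232.2]
tool_rot: [2.221, 2.22, 0.001]
wrist_force: [-1.0, 0.7, -0.5]
finger_gap: 43.6
gripper_force: 30.0
```

View pics/w13.png

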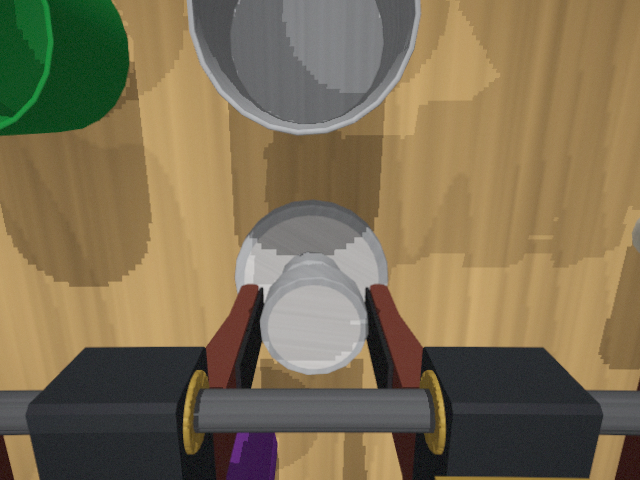

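Cap top is centred at (314,324), lid disc centre near (311,274).

```bash
python3 -c "
from h import *
c=load('w13');print('cap',px2w(c,[(314,324)],63),'disc L,R,top',px2w(c,[(236,273),(387,273),(311,201)],14).round(1))"
```

```text
cap [[ 486.3455978  -133.50175416   63.        ]] disc L,R,top [[ 446.4 -130.8   14. ]
 [ 523.9 -130.7   14. ]
 [ 484.9  -93.2   14. ]]
```

```bash
python3 -m pendant '[[1,-0.004,0.004,-0.03,0],[1,-0.004,0.004,-0.05,0],[1,-0.004,0.004,-0.065,0],[1,-0.004,0.004,-0.08,0],[1,-0.004,0.004,-0.09,0],[1,-0.004,0.004,-0.1,0],[1,-0.004,0.004,-0.11,0],[1,-0.004,0.004,-0.117,0],[1,-0.004,0.004,-0.117,0],[1,-0.004,0.004,-0.117,0]]'
```

```text
time: 26.8
tool_pos: [484.1, -131.4, 202.1]
tool_rot: [-2.222, -2.22, 0.0]
wrist_force: [-0.8, -0.0, -0.1]
finger_gap: 42.9
gripper_force: 30.0
```

```bash
python3 -m pendant '[[0.2,0,0,-0.002,0],[-0.3,0,0,-0.002,0],[-1,0,0,-0.002,0],[-1,0,0,-0.002,0],[-1,0,0,-0.002,0],[-1,0,0,0.1,0],[-1,0,0,0.28,0],[-1,0,0.1,0.45,0],[-1,0,0.25,0.6,0],[-1,0,0.4,0.6,0]]'
python3 -m pendant '[[-1,0,0.15,0,0],[-1,0,0.3,0.1,0],[-1,0,0.45,0.2,0],[-1,0,0.6,0.3,0],[-1,0,0.7,0.3,0],[-1,0,0.8,0.3,0],[-1,0,0.8,0.3,0],[-1,0,0.8,0.3,0],[-1,0,0.8,0.3,0],[-1,0,0.8,0.3,0]]'
python3 -c "
from h import *
c=snap('wrist','w14');snap('scene','s2');snap('side','d2')
i=cv2.imread('pics/s2.png');j=cv2.imread('pics/d2.png');w=cv2.imread('pics/w14.png')
g=lambda m,x,y,w:cv2.resize(m[y:y+w*3//4,x:x+w],(400,300),interpolation=cv2.INTER_CUBIC)
cv2.imwrite('pics/m3.png',np.vstack([np.hstack([g(i,200,130,280),g(j,160,130,280)]),np.hstack([g(w,0,0,640),g(i,0,0,640)])]))"
```

```text
time: 27.8
tool_pos: [485.9, -31.2, 356.8]
tool_rot: [2.219, 2.213, 0.008]
wrist_force: [1.7, 0.1, -0.2]
finger_gap: 87.8
gripper_force: 0.0
time: 28.8
tool_pos: [484.1, 167.7, 426.9]
tool_rot: [-2.224, -2.219, 0.001]
wrist_force: [-0.8, -0.2, -0.2]
finger_gap: 88.2
gripper_force: 0.0
```

View pics/m3.png

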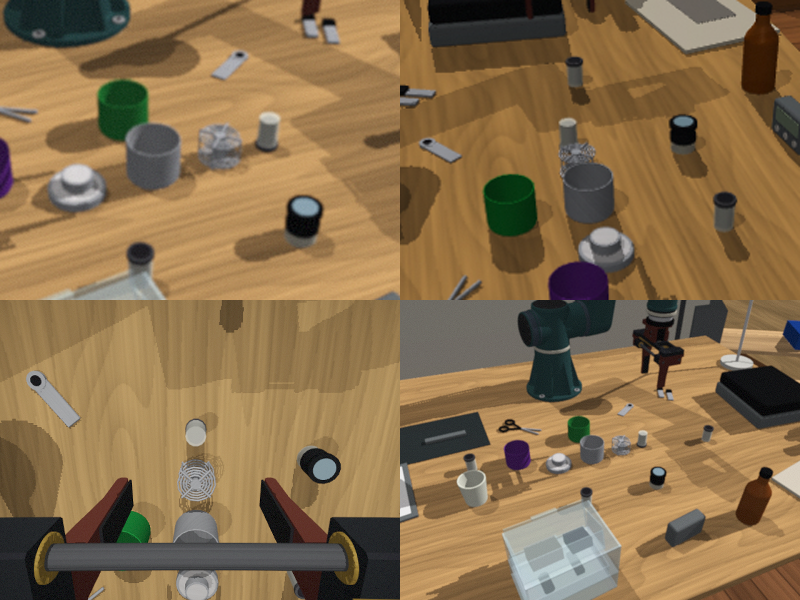

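The row stands in order: lid with cap seated level on the spout, then tank, reel, and film can (still upside down). A quick number check before sign-off.

```bash
python3 -c "
from h import *
c=load('w14');print('film top',px2w(c,[(313.6,213)],51),'lid',px2w(c,[(311,196.5)],4),'reel rims at top plane',px2w(c,[(284,291),(342,291),(313,262),(313,324)],42).round(1).tolist())"
```

```text
film top [[483.87419455 164.25904648  51.        ]] lid [[481.25620246 170.02062077   4.        ]] reel rims at top plane [[455.4, 85.6, 42.0], [511.0, 85.6, 42.0], [483.2, 115.1, 42.0], [483.1, 50.5, 42.0]]
```

```bash
python3 -c "
from h import *
print(manip.sign_off())"
```

```text
the job is handed in; nothing more can be done
None
```

The row is laid out and handed in after about 29 s of robot time: from the left, upside-down film canister, reel, tank, then the lid with its cap on the spout. The pieces line up to within about 2 mm, with gaps measured at roughly 31 to 34 mm.

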